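# Hook the lapping block onto the sprung balancer

## Task

The balancer's sprung hook is to carry part of the lapping block's weight: take the black grip stud of the hook arm, draw the hook down against its pull, swing it so that it goes under the bail on the block, feel for the bail, and ease the hook up until the bail sits in the bottom of the hook and the spring holds it taut; then let go. The block must stay standing where it is (do not shove it even a few millimetres, or tip it), the hook must not strike or force it, the arm must never be let fly up, and the things lying round about are to be left alone.

Things in the scene. Friction and masses are not known exactly. Their poses are not given: they have to be found in the camera images.
- stand: Grey balancer stand, fixed: foot 110x110x12 mm, upright steel column of 22 mm diameter, on top a spring drum of 68 mm diameter (top at 326 mm). Origin on the column's axis at bench level, z up. Along its -x points the arm when joint swing is 0. The body includes the arm and hook.
- lift (a joint): How far the sleeve with the hook arm is pulled down the column, m: 0 = home (up), 0.11 = lowest. A spring balances its weight (moving mass 1.5 kg) and pulls it up: about 1.8 N at 0, 4.5 N at 0.067, 5.3 N at 0.087, with some 0.3 N friction. With the bail seated in the bottom of the hook and the block standing, it reads about 0.069.
- swing (a joint): Turn of the hook arm about the column, rad, free with slight friction, range -0.7 to 0.9: 0 = arm along the stand's -x, positive = counter-clockwise from above (moves the hook towards the stand's -y).
- grip (a point): Foot of the upright round black grip stud (18 mm diameter, 36 mm tall) at the arm's outer end, on its axis: 200 mm from the column's axis, 202 mm above the bench at lift 0. It stands on a steel collar 40 mm wide, whose top is at this point: fingertips can press down on it. The arm below is 16 mm thick, 32 mm wide here. Axes: x to the column, y across the arm, z up.
- hook (a point): Centre of the 8 mm round bar at the bottom of the J-shaped steel hook: 62 mm below point grip and 10 mm to the arm's +y of it. The shank hangs straight under the stud, the upturned tip is on the +y side; the mouth between them is open upward, 12 mm clear. So swing it tip first, to the arm's +y (swing decreasing), until the shank touches the bail, then let it rise.
- block: Loose aluminium lapping block, rubber sole, 80 (x) x 120 (y) x 40 mm, about 0.8 kg, standing on the bench in front of the column. Origin: centre of its underside, z up, x roughly towards the column. On it stands the steel bail. A sideways push of more than about 4 N on the bail slides or tips the block.
- hook_tip (a point): Top of the hook's upturned tip, 17 mm above point hook and 10 mm to the arm's +y of it (20 mm from the shank's centre line). It clears the bail's underside when lift is above 0.082; the hook's bottom touches the bail's foot at 0.092.
- bail_mid (a point): Point fixed on the block, 79 mm above its underside over the middle: the middle of the bail's cross bar, were the bail clamped centrally. The bail is an inverted U of 8 mm round bar; cross bar along the block's x, 36 mm clear between its legs, 31 mm clear under it. It is clamped in a slot anywhere within 24 mm either side of this point along the block's y: where is not measured.
- plate_a: Bystander: white leaf-shaped metal plate 28x76x5 mm lying on the bench.
- plate_b: Bystander: another such plate.
- loupe: Bystander: black stand loupe, 37 mm round, 36 mm tall.
- tape_roll: Bystander: roll of masking tape, 104 mm across, 25 mm tall, lying flat.
- caliper: Bystander: caliper, 247 mm long, lying flat.
- pen: Bystander: black marker pen, 133 mm long, lying.

How it is judged:
By the outcome, as a careful person would: the job done as asked, in the order asked, and still so for the second after the job is handed in, with the robot touching nothing.
It also fails if it takes over 72 s, if anything falls off the work surface, if the arm or the gripper's body presses on something with over 40 N, if the wrist force passes 120 N, or if a joint passes its speed limit or range.

## Robot

A 6-joint arm with a two-finger parallel gripper is mounted at the origin on a cart in front of the work surface, level with it; the furniture and walls round the work are solid. World frame = base frame: x ahead of the robot, y to its left, z up, the work surface at z = 0. Lengths are in m, angles in rad, forces in N, time in s.
With the tool pointing down it reaches from about 0.35 to 0.975 m from the base axis. Payload 4.9 kg.
Tool frame: the origin (TCP) lies at the very end of the fingers, on their centre line; the grasp point (between the pads) lies manip.grip_point_offset behind it (manip.grip_point_offset is the distance from the TCP to the grasp point, in m); z points along the fingers, y is the line along which they close (so a half turn about z gives the same grasp; the last joint's range is limited). The gripper opens to 85 mm and grips with 20 to 120 N. Pads are 22 mm wide; open, the fingers measure 114 mm over their backs; the gripper's body (76 mm by 85 mm) begins 54 mm behind the grasp point. The pads swing forward as they close: fully open they stand 13 mm farther back than shut.
Start: joints at [-1.356, 0.053, 1.613, -0, 1.476, -0.119], TCP at [0.205, -0.59, 0.231] pointing down, gripper open.
Joint ranges: [-3.01, 3.01], [-1.01, 2.22], [0.06, 2.58], [-1.02, 4.17], [0.09, 2.62], [-3.14, 3.14]. Speed limits (rad/s): [2.57, 2.57, 3.14, 3.14, 3.14, 3.14].

## Interface

Orientations are given as a unit quaternion [w, x, y, z].
In Python, from plant import manip gives the robot as it stands.
- The arm moves only by the shell command python3 -m crank 'ROWS' [OPENING]. ROWS is JSON, a list of rows, each an object of numbers: "x", "y", "z": the shift along the tool's x, y, z in cm; "turn": the turn about the tool's z in rad. In form: [{"x": .., "y": .., "z": .., "turn": ..}, ...]. A call has 1 to 5 rows; each row shifts and turns the commanded pose from where the row before left it, along the tool's axes as they then stand; what a row does not reach is not made up. A row lasts 1/10 s, in which the tool goes at most 50 mm and 8.59 degrees, less where a joint would pass 70% of its speed; a pose out of reach is approached as far as the arm can. A call with a gripper value outside its range is refused whole. OPENING is the opening in per cent of the stroke, from 0 (shut) to 100 (fully open), set as the call begins (- or left out, the last holds). The fingers move at their own pace and stop on an object; the grip force is fixed at half the most. Time passes only in rows, so rows that do not move let the fingers close. It gives the time, the measured TCP pose, the force, the opening and the grip force at its end, in the units of the state.
- manip.state(): the state, without advancing time (a new reading comes with each control period).
- manip.grab_frame(name): name is "scene" or "side" or "wrist"; returns (picture, depth): 480x640x3 uint8, red, green, blue; 480x640 float32, m along the optical axis (not along the pixel's ray), 0 where there is no reading.
- manip.camera_model(name): a dict with "mtx" (3x3 intrinsics, pixels), "world_to_cam" (4x4, takes a point from world to camera coordinates). Camera axes: x right, y down, z forward; pixel columns grow to the right and rows downward; lengths in m; the calibration is good to about 2 mm. A picture is of the moment at which its call begins: read the wrist's pose just before it. camera_model takes no time and is no camera call; for the wrist camera it gives the pose at the moment of the call.
- manip.job_done(): hands the job in; it is judged then, once.
The state is a dict: "time": time; "joint_pos": joint angles; "joint_vel": joint speeds; "joint_efforts": joint torques, N m; "tool_pos": TCP position; "tool_rot": TCP orientation; "contact_force": force on the tool from outside, world axes, zero at the start; "ft_torque": the same for the moment, N m; "gripper_width": opening from 0.0 (shut) to 1.0 (fully open); "grasp_force": force on a finger pad.
Only numpy, scipy, OpenCV 4.12 (cv2) and the standard library are available. Lean on these libraries where they do the work, as an engineer would, in place of code of your own. Each camera call takes 0.05 s, during which the arm holds its last target. There are 200 camera calls.

## Working session

There is one attempt and no reset: what is moved stays moved. The work goes in short steps, Python scripts to look and compute and a shell command to move; the robot and the scene stay as the last step left them, time stands still between calls to the robot, and variables do not carry over. Pictures are saved under pics/ and viewed, at most 10 in all, crops included, and the job is handed in when it is done.

```bash
mkdir -p pics; ls; cat > h.py <<'E'
import numpy as np, cv2
from plant import manip
def grab(n,f=None):
    m=manip.camera_model(n); p,d=manip.grab_frame(n)
    np.savez(f'pics/{n}_{f}.npz',p=p,d=d,K=m['mtx'],T=m['world_to_cam'])
    return p,d,m
def load(n,f): return np.load(f'pics/{n}_{f}.npz')
def px2w(z,u,v,depth=None):
    d=z['d'][int(v),int(u)] if depth is None else depth
    K=z['K'];c=np.array([(u-K[0,2])/K[0,0]*d,(v-K[1,2])/K[1,1]*d,d,1])
    return (np.linalg.inv(z['T'])@c)[:3]
E
python3 - <<'E'
from h import *
print(manip.grip_point_offset, manip.state())
for n in ('scene','side'):
    p,d,m=grab(n,'0'); cv2.imwrite(f'pics/{n}0.png',p[...,::-1]); print(n,m['mtx'],m['world_to_cam'])
E
```

```text
pics
0.0187 {'time': 0.0, 'joint_pos': array([-1.35601942e+00,  5.33240609e-02,  1.61425868e+00, -1.25006099e-05,
        1.47596125e+00, -1.18981756e-01]), 'joint_vel': array([ 0.00086644, -0.00127655,  0.00020458, -0.00267778, -0.00027787,
       -0.00032143]), 'joint_efforts': array([-5.55488041e-04, -3.93683732e+01, -3.70177674e+01, -1.65311676e-04,
        6.93955051e-03,  9.85788347e-06]), 'tool_pos': array([ 0.20462753, -0.58992066,  0.23010443]), 'tool_rot': array([-9.74248378e-04,  9.86107360e-01,  1.66106358e-01, -5.29286365e-05]), 'contact_force': array([-0.00576765, -0.19822988, -0.18124811]), 'ft_torque': array([-0.00982135,  0.05485099, -0.01121516]), 'grasp_force': 0.0, 'gripper_width': 1.0026268438061305}
scene [[463.17304674   0.         324.24051186]
 [  0.         463.17304674 242.63556151]
 [  0.           0.           1.        ]] [[-0.41078817  0.91158024  0.01656975  0.04285215]
 [ 0.68407816  0.320181   -0.65537867 -0.35365541]
 [-0.60273556 -0.2578868  -0.75511869  1.41445765]
 [ 0.          0.          0.          1.        ]]
side [[476.9785634    0.         319.45458837]
 [  0.         476.9785634  249.88893429]
 [  0.           0.           1.        ]] [[ 1.09922247e-02 -9.99864211e-01  1.22772019e-02  1.68896393e-01]
 [-6.39526833e-01 -1.64682226e-02 -7.68592368e-01  4.58944850e-01]
 [ 7.68690185e-01  5.96939960e-04 -6.39621015e-01  6.14863086e-01]
 [ 0.00000000e+00  0.00000000e+00  0.00000000e+00  1.00000000e+00]]
```

View pics/scene0.png

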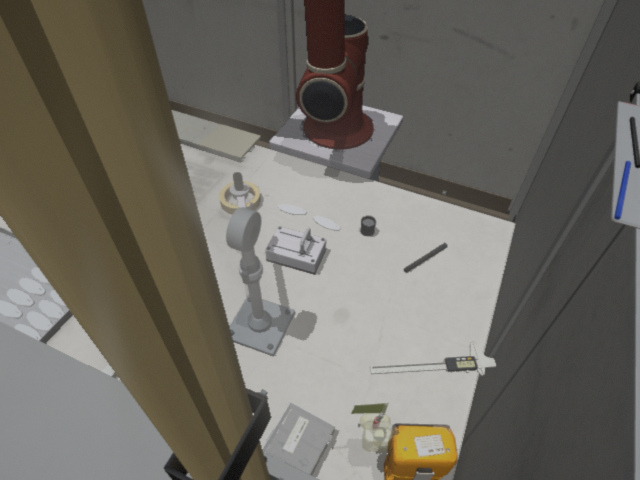

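View pics/side0.png

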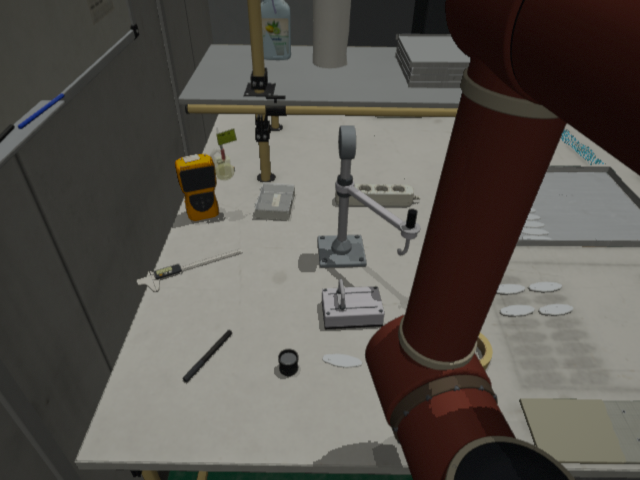

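The scene view shows the stand foot at (262,325), block at (297,248) with bail at about (305,240), and stud at (238,180). In the side view the stud is at (411,218), the hook at (405,248), the bail at (340,292) and the column at (343,200).

```bash
python3 - <<'E'
from h import *
s=load('side','0'); c=load('scene','0')
a=cv2.resize(s['p'][180:340,300:440],None,fx=4,fy=4,interpolation=cv2.INTER_CUBIC)[:600]
b=cv2.resize(c['p'][150:360,210:340],None,fx=3,fy=3,interpolation=cv2.INTER_CUBIC)[:600]
b=cv2.copyMakeBorder(b,0,600-b.shape[0],0,0,cv2.BORDER_CONSTANT)
cv2.imwrite('pics/crop0.png',cv2.resize(np.hstack([a,b]),None,fx=.84,fy=.84)[...,::-1])
for z,l in ((s,[(411,213),(411,218),(410,232),(404,250),(343,195),(340,250),(340,285),(345,308),(345,291)]),(c,[(238,177),(238,186),(262,322),(297,240),(253,280),(305,232)])):
    for u,v in l: print((u,v),z['d'][v,u],px2w(z,u,v).round(4))
# plane z~0.04 pixels -> block top
for n,z in (('side',s),('scene',c)):
    K,T=z['K'],z['T'];v,u=np.mgrid[:480,:640];d=z['d']
    P=np.stack([(u-K[0,2])/K[0,0]*d,(v-K[1,2])/K[1,1]*d,d,np.ones_like(d)],-1)@np.linalg.inv(T).T
    r=(slice(270,340),slice(310,395)) if n=='side' else (slice(220,280),slice(260,335))
    Q=P[r][...,:3].reshape(-1,3); Q=Q[(Q[:,2]>.03)&(Q[:,2]<.046)]
    print(n,len(Q),cv2.minAreaRect(Q[:,:2].astype(np.float32)),Q[:,2].mean())
    Q=P[r][...,:3].reshape(-1,3); Q=Q[(Q[:,2]>.052)&(Q[:,2]<.1)]
    print('bail',len(Q),np.median(Q,0),Q.min(0),Q.max(0))
    r=(slice(180,262),slice(375,430)) if n=='side' else (slice(165,205),slice(225,255))
    r2=(slice(118,162),slice(330,360)) if n=='side' else (slice(205,255),slice(225,262))
    Q=P[r][...,:3].reshape(-1,3); Q=Q[(Q[:,2]>.10)&(Q[:,2]<.35)]
    t=Q[Q[:,2]>.208];print('stud',len(t),t.mean(0),t.min(0),t.max(0), 'low',Q[Q[:,2]<.18].mean(0))
    r2=(slice(190,250),slice(335,352)) if n=='side' else (slice(285,320),slice(245,270))
    Q=P[r2][...,:3].reshape(-1,3); Q=Q[(Q[:,2]>.05)&(Q[:,2]<.14)]
    print('col',len(Q),Q.mean(0),Q.min(0),Q.max(0))
E
```

```text
(411, 213) 0.8748874 [0.5366 0.0098 0.2384]
(411, 218) 0.8837687 [0.538  0.008  0.2262]
(410, 232) 0.8887572 [0.5254 0.0085 0.2032]
(404, 250) 0.9333319 [0.5381 0.0112 0.1488]
(343, 195) 1.0351772 [0.6915 0.1276 0.174 ]
(340, 250) 1.1240209 [0.6834 0.1283 0.0254]
(340, 285) 0.95033926 [0.5052 0.1346 0.0828]
(345, 308) 0.9545328 [0.4789 0.1236 0.0447]
(345, 291) 0.9996912 [0.5329 0.1217 0.039 ]
(238, 177) 0.8980716 [0.5524 0.0142 0.2381]
(238, 186) 0.9161246 [0.5533 0.0113 0.2144]
(262, 322) 0.9187673 [0.7167 0.1399 0.0366]
(297, 240) 1.0581928 [0.4957 0.1074 0.0394]
(253, 280) 0.80387515 [0.7227 0.1397 0.184 ]
(305, 232) 1.0145013 [0.502  0.1314 0.0841]
side 1712 ((0.5050674080848694, 0.10825181007385254), (0.08373802900314331, 0.12006402760744095), 4.828519821166992) 0.040669597660857294
bail 125 [0.4898514  0.13121944 0.07999501] [0.47663215 0.12605341 0.05201459] [0.52746692 0.1391175  0.08702855]
stud 166 [0.53894458 0.00763875 0.22680441] [ 0.53347601 -0.00142523  0.20817436] [0.55126361 0.01540949 0.24157754] low [0.5372138  0.01246497 0.15539984]
col 298 [0.69723866 0.12543457 0.09613649] [0.6914344  0.11398475 0.05005566] [0.70966862 0.1358983  0.1399916 ]
scene 1421 ((0.508078396320343, 0.11028067022562027), (0.08391374349594116, 0.12024056166410446), 4.946195125579834) 0.03976249413941882
bail 105 [0.51418724 0.13489134 0.07915721] [0.48289581 0.12911178 0.05263295] [0.5318537  0.13978533 0.08532404]
stud 145 [0.54957932 0.01058015 0.22669303] [5.38539528e-01 2.75795007e-04 2.08085544e-01] [0.55550063 0.01697758 0.23977333] low [0.53509063 0.02451164 0.15568364]
col 306 [0.71322511 0.13168299 0.0971357 ] [0.70002081 0.11818155 0.05008446] [0.71961576 0.13813897 0.13999572]
```

View pics/crop0.png

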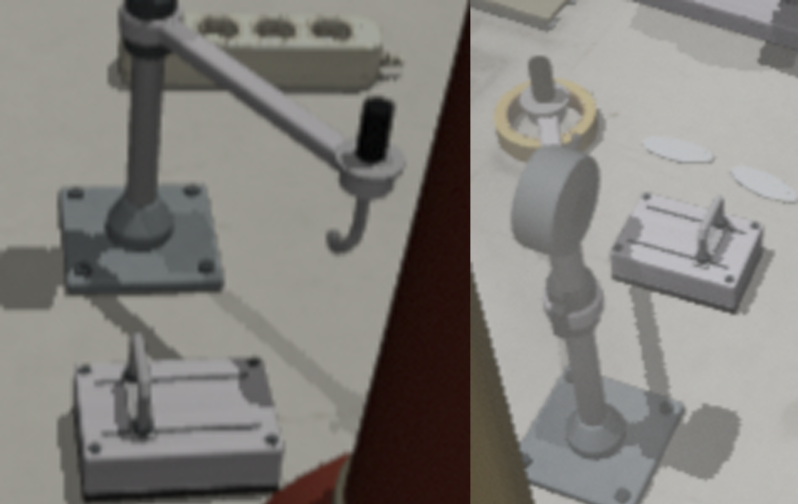

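The crops confirm that the hook tip points to world +y. The bail stands near the block's +y end at about (0.505, 0.133). The column is near (0.705, 0.128) and the stud near (0.544, 0.009). I'm moving above the stud now.

```bash
python3 -m crank '[{"z":-4},{"z":-4},{"x":3.4,"y":-3},{"x":3.4,"y":-3},{"x":3.4,"y":-3}]' 100
python3 -m crank '[{"x":3.4,"y":-3},{"x":3.4,"y":-3},{"x":3.4,"y":-3},{"x":3.4,"y":-3},{"x":3.4,"y":-3}]'
python3 -m crank '[{"x":3.4,"y":-3},{"x":3.4,"y":-3},{"x":3.4,"y":-3},{"x":3.4,"y":-3},{"turn":-0.1}]'
python3 -m crank '[{"turn":-0.1},{"turn":-0.1},{}]'
python3 - <<'E'
from h import *
s=manip.state(); print(s['joint_pos'].round(3),s['tool_pos'].round(4),s['tool_rot'].round(4))
p,d,m=grab('wrist','1'); p2,_,_=grab('side','1')
cv2.imwrite('pics/w1.png',np.hstack([cv2.resize(p,(400,300)),cv2.resize(p2,(400,300))])[...,::-1])
E
```

```text
[-1.356  0.053  1.614 -0.     1.476 -0.119] [ 0.2047 -0.5899  0.2302] [-9.000e-04  9.861e-01  1.661e-01 -0.000e+00]schema error: expected keys x, y, z, turn
schema error: expected keys x, y, z, turn
schema error: expected keys x, y, z, turn
schema error: expected keys x, y, z, turn
```

All four keys are required in every row.

```bash
python3 -m crank '[{"x":0,"y":0,"z":-4,"turn":0},{"x":0,"y":0,"z":-4,"turn":0},{"x":3.4,"y":-3,"z":0,"turn":0},{"x":3.4,"y":-3,"z":0,"turn":0},{"x":3.4,"y":-3,"z":0,"turn":0}]' 100 &&
python3 -m crank '[{"x":3.4,"y":-3,"z":0,"turn":0},{"x":3.4,"y":-3,"z":0,"turn":0},{"x":3.4,"y":-3,"z":0,"turn":0},{"x":3.4,"y":-3,"z":0,"turn":0},{"x":3.4,"y":-3,"z":0,"turn":0}]' &&
python3 -m crank '[{"x":3.4,"y":-3,"z":0,"turn":0},{"x":3.4,"y":-3,"z":0,"turn":0},{"x":3.4,"y":-3,"z":0,"turn":0},{"x":3.4,"y":-3,"z":0,"turn":0},{"x":0,"y":0,"z":0,"turn":-0.1}]' &&
python3 -m crank '[{"x":0,"y":0,"z":0,"turn":-0.1},{"x":0,"y":0,"z":0,"turn":-0.1},{"x":0,"y":0,"z":0,"turn":0}]'
python3 - <<'E'
from h import *
s=manip.state(); print(s['joint_pos'].round(3),s['tool_pos'].round(4),s['tool_rot'].round(4))
p,d,m=grab('wrist','1'); p2,_,_=grab('side','1')
cv2.imwrite('pics/w1.png',np.hstack([cv2.resize(p,(400,300)),cv2.resize(p2,(400,300))])[...,::-1])
E
```

```text
time: 0.7
tool_pos: [0.2721, -0.4709, 0.3114]
tool_rot: [0.0, 0.986, 0.166, 0.0]
contact_force: [0.0, 0.6, 0.1]
gripper_width: 1.002
grasp_force: 0.0
time: 1.2
tool_pos: [0.3836, -0.2729, 0.3112]
tool_rot: [0.0, 0.986, 0.166, 0.0]
contact_force: [0.9, -0.4, 0.4]
gripper_width: 1.001
grasp_force: 0.0
time: 1.7
tool_pos: [0.4737, -0.1124, 0.3111]
tool_rot: [-0.001, 0.976, 0.22, 0.0]
contact_force: [0.2, -1.1, 0.4]
gripper_width: 1.002
grasp_force: 0.0
time: 2.0
tool_pos: [0.4722, -0.1164, 0.3111]
tool_rot: [-0.0, 0.95, 0.312, -0.0]
contact_force: [-0.5, -0.1, -0.5]
gripper_width: 1.004
grasp_force: 0.0
[-0.395 -0.321  1.82  -0.     1.642  0.542] [ 0.4722 -0.1164  0.3111] [-1.000e-04  9.502e-01  3.118e-01 -2.000e-04]
```

View pics/w1.png

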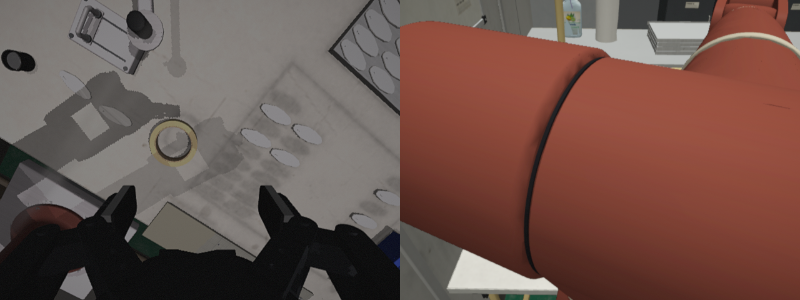

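The wrist view shows the stud at about (240,35) in full-size pixels, partly hiding the block. The bail is at about (136,64), the tape at (277,227), and the side view is blocked by the arm. I'll take positions from the wrist depth.

```bash
python3 - <<'E'
from h import *
z=load('wrist','1');K,T,d=z['K'],z['T'],z['d'];v,u=np.mgrid[:480,:640]
P=(np.stack([(u-K[0,2])/K[0,0]*d,(v-K[1,2])/K[1,1]*d,d,np.ones_like(d)],-1)@np.linalg.inv(T).T)[...,:3]
P=P[:230].reshape(-1,3);P=P[np.isfinite(P).all(1)]
def box(lo,hi): 
    Q=P[((P>lo)&(P<hi)).all(1)]; print(len(Q),Q.mean(0).round(4),Q.min(0).round(4),Q.max(0).round(4)); return Q
print('studtop');box([.5,-.05,.232],[.6,.06,.25]);print('collar');box([.5,-.05,.196],[.6,.06,.206])
print('bail');Q=box([.46,.09,.07],[.56,.17,.1]); print(np.polyfit(Q[:,0],Q[:,1],1))
print('block');Q=box([.4,.02,.035],[.6,.2,.045]);print(cv2.minAreaRect(Q[:,:2].astype(np.float32)))
cv2.imwrite('pics/w1c.png',cv2.resize(z['p'][0:150,80:300],None,fx=3.6,fy=3.6,interpolation=cv2.INTER_CUBIC)[...,::-1])
s=manip.state();w,x,y,zz=s['tool_rot']
a=np.arctan2(2*x*y,x*x-y*y);R=np.array([[np.cos(a),np.sin(a)],[np.sin(a),-np.cos(a)]]);print(a,R)
print('to (.545,.0095) in tool xy',R.T@(np.array([.545,.0095])-s['tool_pos'][:2]))
E
```

```text
studtop
904 [0.5422 0.0051 0.2372] [ 0.5335 -0.003   0.2322] [0.5509 0.0146 0.2403]
collar
2163 [0.5445 0.0039 0.2011] [ 0.5227 -0.0139  0.196 ] [0.5706 0.0291 0.2059]
bail
553 [0.5023 0.13   0.0803] [0.4764 0.1248 0.0701] [0.5271 0.1362 0.085 ]
[0.087163   0.08621218]
block
6695 [0.501  0.1072 0.04  ] [0.459  0.0451 0.035 ] [0.5447 0.169  0.045 ]
((0.5035806894302368, 0.10741140693426132), (0.08026541024446487, 0.1204070895910263), 5.121832370758057)
0.6316508088028032 [[ 0.80705384  0.59047785]
 [ 0.59047785 -0.80705384]]
to (.545,.0095) in tool xy [ 0.13325391 -0.05884263]
```

View pics/w1c.png

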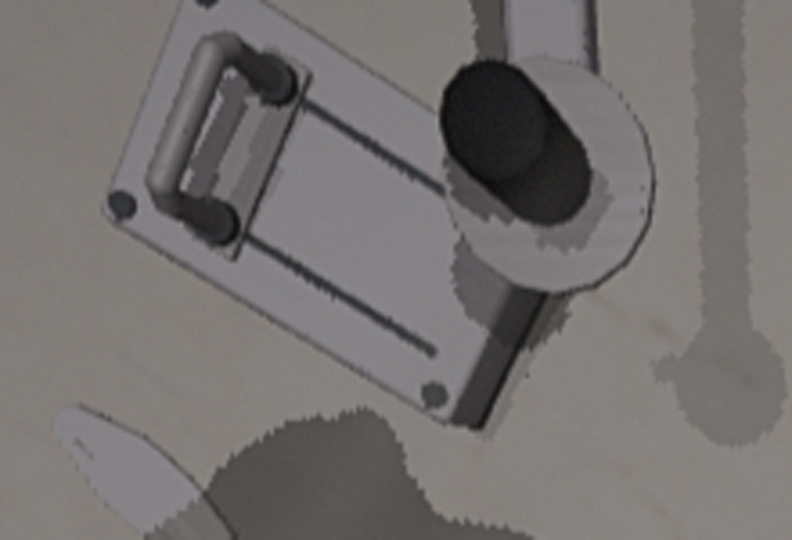

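The crop shows the bail clamped near the block's far (+y) end, upright and clear of the stud. The wrist depth puts the stud at (0.543, 0.007) and the bail at (0.502, 0.130).

```bash
python3 -m crank '[{"x":3.25,"y":-1.45,"z":0,"turn":0},{"x":3.25,"y":-1.45,"z":0,"turn":0},{"x":3.25,"y":-1.45,"z":0,"turn":0},{"x":3.25,"y":-1.45,"z":0,"turn":0},{"x":0,"y":0,"z":0,"turn":0}]' &&
python3 -m crank '[{"x":0,"y":0,"z":3,"turn":0},{"x":0,"y":0,"z":3,"turn":0},{"x":0,"y":0,"z":2.5,"turn":0},{"x":0,"y":0,"z":1,"turn":0},{"x":0,"y":0,"z":0,"turn":0}]'
```

```text
time: 2.6
tool_pos: [0.5437, 0.0098, 0.3109]
tool_rot: [-0.001, 0.95, 0.313, 0.0]
contact_force: [0.6, -0.7, 0.8]
gripper_width: 1.002
grasp_force: 0.0
time: 3.1
tool_pos: [0.5416, 0.0066, 0.2145]
tool_rot: [-0.001, 0.95, 0.311, -0.002]
contact_force: [-1.0, -0.8, -0.7]
gripper_width: 0.999
grasp_force: 0.0
```

```bash
python3 -m crank '[{"x":0,"y":0,"z":1.1,"turn":0},{"x":0,"y":0,"z":0,"turn":0}]' && python3 -m crank '[{"x":0,"y":0,"z":0,"turn":0},{"x":0,"y":0,"z":0,"turn":0},{"x":0,"y":0,"z":0,"turn":0},{"x":0,"y":0,"z":0,"turn":0},{"x":0,"y":0,"z":0,"turn":0}]' 40 && python3 -m crank '[{"x":0,"y":0,"z":0,"turn":0},{"x":0,"y":0,"z":0,"turn":0},{"x":0,"y":0,"z":0,"turn":0},{"x":0,"y":0,"z":0,"turn":0},{"x":0,"y":0,"z":0,"turn":0}]' 0
```

```text
time: 3.3
tool_pos: [0.5427, 0.0068, 0.2053]
tool_rot: [0.0, 0.95, 0.311, 0.0]
contact_force: [-0.2, -0.1, 0.4]
gripper_width: 0.999
grasp_force: 0.0
time: 3.8
tool_pos: [0.5428, 0.007, 0.2055]
tool_rot: [0.0, 0.95, 0.312, 0.0]
contact_force: [0.2, 0.2, -0.0]
gripper_width: 0.4
grasp_force: 0.0
time: 4.3
tool_pos: [0.5427, 0.007, 0.2055]
tool_rot: [0.0, 0.95, 0.312, 0.0]
contact_force: [-1.1, -0.2, 1.6]
gripper_width: 0.192
grasp_force: 58.4
```

Gripped. Now I draw the hook down about 87 mm.

```bash
python3 -m crank '[{"x":0,"y":0,"z":0.5,"turn":0},{"x":0,"y":0,"z":1,"turn":0},{"x":0,"y":0,"z":1,"turn":0},{"x":0,"y":0,"z":1,"turn":0},{"x":0,"y":0,"z":1,"turn":0}]' && python3 -m crank '[{"x":0,"y":0,"z":1,"turn":0},{"x":0,"y":0,"z":1,"turn":0},{"x":0,"y":0,"z":1,"turn":0},{"x":0,"y":0,"z":0.8,"turn":0},{"x":0,"y":0,"z":0.4,"turn":0}]' && python3 -m crank '[{"x":0,"y":0,"z":0,"turn":0},{"x":0,"y":0,"z":0,"turn":0}]'
```

```text
time: 4.8
tool_pos: [0.5427, 0.007, 0.1593]
tool_rot: [0.0, 0.95, 0.312, 0.0]
contact_force: [-0.9, -0.5, 5.1]
gripper_width: 0.186
grasp_force: 58.7
time: 5.3
tool_pos: [0.5426, 0.0072, 0.1174]
tool_rot: [-0.0, 0.95, 0.312, -0.0]
contact_force: [-1.8, -1.4, 5.5]
gripper_width: 0.19
grasp_force: 58.8
time: 5.5
tool_pos: [0.5427, 0.007, 0.1185]
tool_rot: [-0.0, 0.95, 0.312, -0.0]
contact_force: [-2.5, -1.1, 5.0]
gripper_width: 0.196
grasp_force: 58.8
```

```bash
python3 -m crank '[{"x":0.02,"y":-1,"z":0,"turn":0.05},{"x":0.02,"y":-1,"z":0,"turn":0.05},{"x":0.02,"y":-1,"z":0,"turn":0.05},{"x":0.02,"y":-1,"z":0,"turn":0.05},{"x":0,"y":0,"z":0,"turn":0}]'; python3 -m crank '[{"x":0,"y":0,"z":0,"turn":0}]'
```

```text
time: 6.0
tool_pos: [0.5222, 0.0423, 0.119]
tool_rot: [-0.0, 0.977, 0.215, 0.001]
contact_force: [-1.6, -1.3, 4.8]
gripper_width: 0.193
grasp_force: 58.8
time: 6.1
tool_pos: [0.5224, 0.0418, 0.119]
tool_rot: [-0.0, 0.976, 0.216, 0.0]
contact_force: [-1.4, -0.7, 5.0]
gripper_width: 0.192
grasp_force: 58.8
```

```bash
python3 -m crank '[{"x":0.01,"y":-1,"z":0.05,"turn":0.05},{"x":0.01,"y":-1,"z":0,"turn":0.05},{"x":0.01,"y":-1,"z":0,"turn":0.05},{"x":0.01,"y":-1,"z":0,"turn":0.05},{"x":0.01,"y":-1,"z":0,"turn":0.05}]'; python3 -m crank '[{"x":0,"y":0,"z":0,"turn":0},{"x":0,"y":0,"z":0,"turn":0}]'
python3 - <<'E'
from h import *
p,d,m=grab('wrist','2');p2,_,_=grab('scene','2')
a=cv2.resize(p,(400,300));b=cv2.resize(p2[180:300,220:380],(400,300),interpolation=cv2.INTER_CUBIC)
cv2.imwrite('pics/w2.png',np.hstack([a,b])[...,::-1])
E
```

```text
time: 6.6
tool_pos: [0.5075, 0.0893, 0.119]
tool_rot: [-0.0, 0.996, 0.091, 0.002]
contact_force: [2.1, 0.9, 5.4]
gripper_width: 0.186
grasp_force: 58.7
time: 6.8
tool_pos: [0.5075, 0.0893, 0.1191]
tool_rot: [-0.0, 0.996, 0.092, 0.002]
contact_force: [1.0, 1.0, 5.7]
gripper_width: 0.193
grasp_force: 58.8
```

View pics/w2.png

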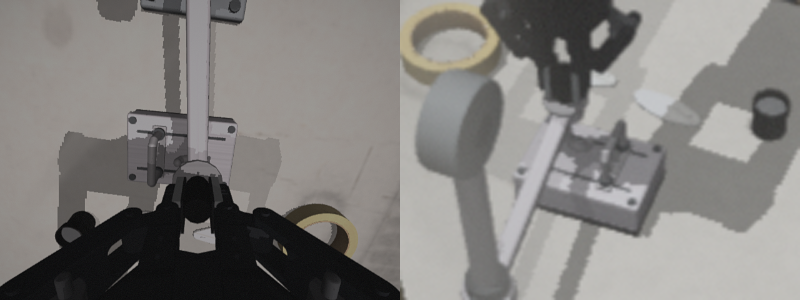

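The wrist view shows the hook tip at about (178,160) in the half-size image, heading level for the middle of the bail at (153,160). The scene view shows the block undisturbed. I'm going under slowly.

```bash
python3 -m crank '[{"x":0.01,"y":-0.5,"z":0,"turn":0.025},{"x":0,"y":-0.5,"z":0,"turn":0.025},{"x":0,"y":-0.5,"z":0,"turn":0.025},{"x":0,"y":-0.3,"z":0,"turn":0.015},{"x":0,"y":0,"z":0,"turn":0}]'; python3 -m crank '[{"x":0,"y":0,"z":0,"turn":0}]'; python3 -m crank '[{"x":0,"y":-0.3,"z":0,"turn":0.015},{"x":0,"y":-0.3,"z":0,"turn":0.015},{"x":0,"y":0,"z":0,"turn":0}]';python3 -m crank '[{"x":0,"y":0,"z":0,"turn":0}]'
```

```text
time: 7.4
tool_pos: [0.5051, 0.107, 0.1191]
tool_rot: [-0.0, 0.999, 0.047, 0.002]
contact_force: [1.7, 0.4, 5.1]
gripper_width: 0.193
grasp_force: 58.8
time: 7.5
tool_pos: [0.5051, 0.1069, 0.1191]
tool_rot: [-0.0, 0.999, 0.047, 0.002]
contact_force: [2.2, 0.8, 6.1]
gripper_width: 0.192
grasp_force: 58.8
time: 7.8
tool_pos: [0.5046, 0.1129, 0.1191]
tool_rot: [-0.0, 0.999, 0.032, 0.002]
contact_force: [2.3, -0.1, 5.4]
gripper_width: 0.192
grasp_force: 58.8
time: 7.9
tool_pos: [0.5046, 0.1128, 0.1191]
tool_rot: [-0.0, 0.999, 0.032, 0.002]
contact_force: [2.9, 0.4, 5.0]
gripper_width: 0.191
grasp_force: 58.8
```

```bash
python3 -m crank '[{"x":0.03,"y":-0.2,"z":0,"turn":0.01},{"x":0,"y":-0.1,"z":0,"turn":0.005},{"x":0,"y":0,"z":0,"turn":0}]' | grep -E "pos|force:"; python3 -m crank '[{"x":0,"y":-0.1,"z":0,"turn":0.005},{"x":0,"y":0,"z":0,"turn":0}]'| grep -E "pos|force:";python3 -m crank '[{"x":0,"y":-0.1,"z":0,"turn":0.005},{"x":0,"y":0,"z":0,"turn":0},{"x":0,"y":0,"z":0,"turn":0}]'| grep -E "pos|force:"; python3 -m crank '[{"x":0,"y":0,"z":0,"turn":0}]'| grep -E "pos|force:"
```

```text
tool_pos: [0.5045, 0.1157, 0.119]
contact_force: [1.4, 0.6, 5.5]
grasp_force: 58.8
tool_pos: [0.5044, 0.1167, 0.1189]
contact_force: [0.8, 0.9, 5.6]
grasp_force: 58.8
tool_pos: [0.5044, 0.1177, 0.119]
contact_force: [1.9, 0.4, 5.5]
grasp_force: 58.8
tool_pos: [0.5044, 0.1177, 0.119]
contact_force: [1.2, 0.5, 5.3]
grasp_force: 58.8
```

```bash
python3 -m crank '[{"x":0,"y":-0.1,"z":0,"turn":0.005},{"x":0,"y":0,"z":0,"turn":0}]' | grep -E "pos|t_force:"; python3 -m crank '[{"x":0,"y":-0.1,"z":0,"turn":0.005},{"x":0,"y":0,"z":0,"turn":0}]'| grep -E "pos|t_force:";python3 -m crank '[{"x":0,"y":-0.05,"z":0,"turn":0.002},{"x":0,"y":0,"z":0,"turn":0}]'| grep -E "pos|t_force:"; python3 -m crank '[{"x":0,"y":0,"z":0,"turn":0}]'| grep -E "pos|t_force:"
```

```text
tool_pos: [0.5044, 0.1187, 0.119]
contact_force: [1.2, 0.2, 5.3]
tool_pos: [0.5043, 0.1197, 0.1189]
contact_force: [0.8, 0.2, 5.6]
tool_pos: [0.5043, 0.1202, 0.119]
contact_force: [1.4, 0.3, 5.9]
tool_pos: [0.5043, 0.1201, 0.1189]
contact_force: [0.4, 0.8, 6.6]
```

```bash
python3 -m crank '[{"x":0,"y":-0.05,"z":0,"turn":0.002},{"x":0,"y":0,"z":0,"turn":0}]' | grep -E "pos|t_force:"; python3 -m crank '[{"x":0,"y":-0.05,"z":0,"turn":0.003},{"x":0,"y":0,"z":0,"turn":0}]'| grep -E "pos|t_force:"; python3 -m crank '[{"x":0,"y":0,"z":0,"turn":0}]'| grep -E "pos|t_force:"
```

```text
tool_pos: [0.5043, 0.1206, 0.119]
contact_force: [2.1, 0.7, 5.1]
tool_pos: [0.5043, 0.1212, 0.119]
contact_force: [0.5, 0.2, 5.9]
tool_pos: [0.5043, 0.1212, 0.119]
contact_force: [1.3, 0.7, 6.3]
```

```bash
python3 - <<'E'
from h import *
p,d,m=grab('wrist','3')
cv2.imwrite('pics/w3.png',cv2.resize(p[150:350,160:420],(780,600),interpolation=cv2.INTER_CUBIC)[...,::-1])
E
```

```text
(no output)
```

View pics/w3.png

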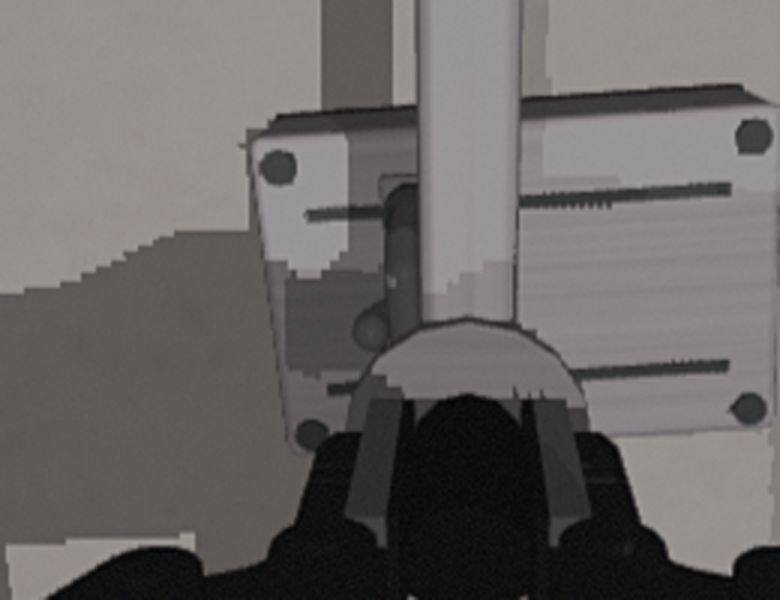

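The tip, at crop (370,328), is past the bail bar at about (404,260) by roughly 9–10 mm. Shank contact is 2–3 mm further on. I'll feel for it in half-millimetre steps.

```bash
python3 -m crank '[{"x":0,"y":-0.05,"z":0,"turn":0.002},{"x":0,"y":0,"z":0,"turn":0}]' | grep -E "pos|t_force:"; python3 -m crank '[{"x":0,"y":-0.05,"z":0,"turn":0.003},{"x":0,"y":0,"z":0,"turn":0}]'| grep -E "pos|t_force:"; python3 -m crank '[{"x":0,"y":0,"z":0,"turn":0}]'| grep -E "pos|t_force:"
```

```text
tool_pos: [0.5043, 0.1216, 0.119]
contact_force: [0.9, 0.5, 4.7]
tool_pos: [0.5043, 0.1222, 0.1189]
contact_force: [0.4, 1.3, 5.3]
tool_pos: [0.5043, 0.1222, 0.119]
contact_force: [0.2, 0.3, 5.0]
```

```bash
python3 -m crank '[{"x":0,"y":-0.05,"z":0,"turn":0.002},{"x":0,"y":0,"z":0,"turn":0}]' | grep -E "pos|t_force:"; python3 -m crank '[{"x":0,"y":0,"z":0,"turn":0}]'| grep -E "pos|t_force:"
```

```text
tool_pos: [0.5042, 0.1226, 0.119]
contact_force: [0.4, 0.4, 5.7]
tool_pos: [0.5043, 0.1227, 0.119]
contact_force: [1.6, 0.6, 6.7]
```

```bash
python3 -m crank '[{"x":0,"y":-0.05,"z":0,"turn":0.003},{"x":0,"y":0,"z":0,"turn":0}]' | grep -E "pos|t_force:"; python3 -m crank '[{"x":0,"y":0,"z":0,"turn":0}]'| grep -E "pos|t_force:"
```

```text
tool_pos: [0.5043, 0.1232, 0.119]
contact_force: [0.6, -0.2, 5.1]
tool_pos: [0.5043, 0.1232, 0.119]
contact_force: [1.2, -0.7, 5.4]
```

```bash
python3 -m crank '[{"x":0,"y":-0.05,"z":0,"turn":0.002},{"x":0,"y":0,"z":0,"turn":0}]' | grep -E "pos|t_force:"; python3 -m crank '[{"x":0,"y":0,"z":0,"turn":0}]'| grep -E "pos|t_force:"
```

```text
tool_pos: [0.5043, 0.1236, 0.119]
contact_force: [0.7, -0.3, 5.7]
tool_pos: [0.5043, 0.1236, 0.119]
contact_force: [2.0, -0.3, 5.9]
```

Fy has shifted from about +0.5 to −0.4, possibly first contact. One more small step to confirm.

```bash
python3 -m crank '[{"x":0,"y":-0.03,"z":0,"turn":0.002},{"x":0,"y":0,"z":0,"turn":0}]' | grep -E "pos|t_force:"; for i in 1 2 3; do python3 -m crank '[{"x":0,"y":0,"z":0,"turn":0}]'| grep -E "t_force:"; done
```

```text
tool_pos: [0.5043, 0.124, 0.119]
contact_force: [2.2, 0.6, 5.8]
contact_force: [1.5, 0.6, 6.5]
contact_force: [0.4, -0.2, 5.1]
contact_force: [0.8, 0.5, 6.4]
```

```bash
python3 -m crank '[{"x":0,"y":-0.05,"z":0,"turn":0.002},{"x":0,"y":0,"z":0,"turn":0}]' | grep -E "pos|t_force:"; for i in 1 2; do python3 -m crank '[{"x":0,"y":0,"z":0,"turn":0}]'| grep -E "t_force:"; done
```

```text
tool_pos: [0.5043, 0.1244, 0.119]
contact_force: [1.1, 0.3, 5.2]
contact_force: [1.7, -0.5, 5.5]
contact_force: [1.4, 0.2, 5.8]
```

```bash
python3 -m crank '[{"x":0,"y":-0.05,"z":0,"turn":0.002},{"x":0,"y":0,"z":0,"turn":0}]' | grep -E "pos|t_force:"; for i in 1 2; do python3 -m crank '[{"x":0,"y":0,"z":0,"turn":0}]'| grep -E "t_force:"; done
```

```text
tool_pos: [0.5042, 0.1246, 0.119]
contact_force: [0.3, -1.8, 6.3]
contact_force: [1.2, -1.1, 6.1]
contact_force: [1.4, -2.0, 6.1]
```

Contact is felt: Fy is about −1.6 N at y = 0.1246. I'll back off 1.5 mm so the bail is over the middle of the mouth, then ease up.

```bash
python3 -m crank '[{"x":0,"y":0.1,"z":0,"turn":-0.004},{"x":0,"y":0.07,"z":0,"turn":-0.003},{"x":0,"y":0,"z":0,"turn":0}]' | grep -E "pos|t_force:";python3 -m crank '[{"x":0,"y":0,"z":-0.2,"turn":0},{"x":0,"y":0,"z":-0.3,"turn":0},{"x":0,"y":0,"z":-0.3,"turn":0},{"x":0,"y":0,"z":-0.2,"turn":0},{"x":0,"y":0,"z":0,"turn":0}]' | grep -E "pos|t_force:";python3 -m crank '[{"x":0,"y":0,"z":0,"turn":0}]' | grep -E "pos|t_force:"
```

```text
tool_pos: [0.5043, 0.1232, 0.1189]
contact_force: [1.7, -0.3, 5.4]
tool_pos: [0.5042, 0.1232, 0.1291]
contact_force: [5.3, 1.1, 5.2]
tool_pos: [0.5042, 0.1232, 0.1289]
contact_force: [6.0, 0.5, 4.5]
```

```bash
python3 -m crank '[{"x":0.05,"y":0,"z":0,"turn":0},{"x":0,"y":0,"z":0,"turn":0}]' | grep -E "pos|t_force:";python3 -m crank '[{"x":0,"y":0,"z":0,"turn":0}]' | grep -E "pos|t_force:"
python3 - <<'E'
from h import *
p,d,m=grab('wrist','4');s,_,_=grab('scene','4')
q=cv2.resize(p[150:350,160:420],(400,300),interpolation=cv2.INTER_CUBIC);b=cv2.resize(s[195:285,250:370],(400,300),interpolation=cv2.INTER_CUBIC)
cv2.imwrite('pics/w4.png',np.hstack([q,b])[...,::-1])
print(manip.state()['ft_torque'])
E
```

```text
tool_pos: [0.5042, 0.1231, 0.1285]
contact_force: [4.6, 0.2, 5.2]
tool_pos: [0.5042, 0.1231, 0.1285]
contact_force: [4.2, 0.8, 4.8]
[ 0.13332622 -0.61752405  0.09501294]
```

View pics/w4.png

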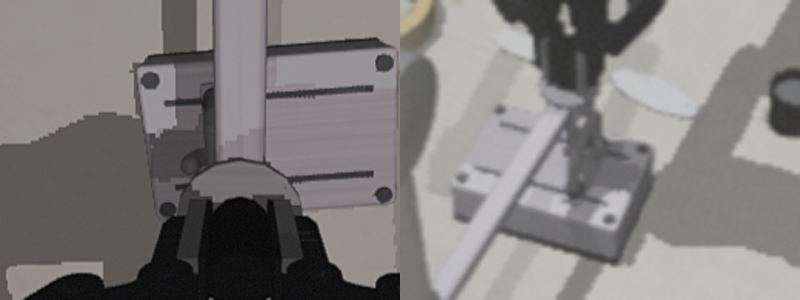

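The tip is still beyond the bail and the block looks unmoved; x is held by the arm's own radius, so the force in x is arm strain. I'll relieve it and go on up.

```bash
python3 -m crank '[{"x":0.1,"y":0,"z":0,"turn":0},{"x":0,"y":0,"z":0,"turn":0}]' | grep -E "pos|t_force:";python3 -m crank '[{"x":0,"y":0,"z":0,"turn":0}]' | grep -E "pos|t_force:";python3 -m crank '[{"x":0,"y":0,"z":-0.2,"turn":0},{"x":0,"y":0,"z":-0.2,"turn":0},{"x":0,"y":0,"z":0,"turn":0},{"x":0,"y":0,"z":0,"turn":0}]' | grep -E "pos|rot|t_force:"
```

```text
tool_pos: [0.5042, 0.1231, 0.1278]
contact_force: [1.4, 0.6, 5.3]
tool_pos: [0.5042, 0.1231, 0.1278]
contact_force: [1.7, 1.1, 5.0]
tool_pos: [0.5042, 0.1231, 0.132]
tool_rot: [-0.0, 1.0, 0.005, -0.0]
contact_force: [1.8, 0.5, 4.9]
```

```bash
python3 -m crank '[{"x":0,"y":0,"z":-0.1,"turn":0},{"x":0,"y":0,"z":-0.1,"turn":0},{"x":0,"y":0,"z":0,"turn":0}]' | grep -E "pos|t_force:";python3 -m crank '[{"x":0,"y":0,"z":0,"turn":0}]' | grep -E "t_force:";python3 -m crank '[{"x":0,"y":0,"z":-0.05,"turn":0},{"x":0,"y":0,"z":0,"turn":0}]' | grep -E "pos|t_force:";python3 -m crank '[{"x":0,"y":0,"z":0,"turn":0}]' | grep -E "t_force:"
```

```text
tool_pos: [0.5042, 0.1231, 0.1339]
contact_force: [-1.2, 1.2, 4.6]
contact_force: [-0.5, 1.0, 4.7]
tool_pos: [0.5042, 0.123, 0.1341]
contact_force: [-1.1, 2.0, 5.0]
contact_force: [-0.9, 0.6, 4.9]
```

```bash
python3 -m crank '[{"x":0,"y":0,"z":-0.05,"turn":0},{"x":0,"y":0,"z":0,"turn":0}]' | grep -E "pos|t_force:";python3 -m crank '[{"x":0,"y":0,"z":0,"turn":0}]' | grep -E "t_force:"
```

```text
tool_pos: [0.5042, 0.123, 0.1346]
contact_force: [-2.7, 0.5, 4.6]
contact_force: [-1.9, 0.5, 4.2]
```

```bash
python3 -m crank '[{"x":-0.03,"y":0,"z":-0.05,"turn":0},{"x":0,"y":0,"z":0,"turn":0}]' | grep -E "pos|t_force:";python3 -m crank '[{"x":0,"y":0,"z":0,"turn":0}]' | grep -E "t_force:"
```

```text
tool_pos: [0.5043, 0.123, 0.1354]
contact_force: [-1.4, 0.1, 4.2]
contact_force: [-1.4, 0.8, 4.8]
```

```bash
python3 -m crank '[{"x":-0.02,"y":0,"z":-0.05,"turn":0},{"x":0,"y":0,"z":0,"turn":0}]' | grep -E "pos|t_force:";python3 -m crank '[{"x":0,"y":0,"z":0,"turn":0}]' | grep -E "t_force:"
```

```text
tool_pos: [0.5042, 0.123, 0.1359]
contact_force: [-0.8, 1.4, 4.6]
contact_force: [-0.4, 1.1, 3.9]
```

```bash
python3 -m crank '[{"x":0,"y":0,"z":-0.05,"turn":0},{"x":0,"y":0,"z":0,"turn":0}]' | grep -E "pos|t_force:";python3 -m crank '[{"x":0,"y":0,"z":0,"turn":0}]' | grep -E "t_force:"
```

```text
tool_pos: [0.5042, 0.123, 0.136]
contact_force: [0.7, 1.0, 2.5]
contact_force: [3.0, 2.0, 1.9]
```

The bail is seating: Fz fell from 4.5 to about 2 N at z = 0.136.

```bash
python3 -m crank '[{"x":0.05,"y":0,"z":-0.04,"turn":0},{"x":0,"y":0,"z":0,"turn":0},{"x":0,"y":0,"z":0,"turn":0}]' | grep -E "pos|t_force:";for i in 1 2; do python3 -m crank '[{"x":0,"y":0,"z":0,"turn":0}]' | grep -E "pos|t_force:"; done
```

```text
tool_pos: [0.5042, 0.123, 0.1362]
contact_force: [1.1, 1.3, 0.3]
tool_pos: [0.5042, 0.123, 0.1362]
contact_force: [0.3, 0.5, 0.2]
tool_pos: [0.5042, 0.123, 0.1363]
contact_force: [0.9, 1.9, -0.6]
```

The bail now carries the load: Fz is about 0 and lift reads 0.069, as expected when seated. Letting go gently.

```bash
python3 -m crank '[{"x":0,"y":0,"z":0,"turn":0},{"x":0,"y":0,"z":0,"turn":0},{"x":0,"y":0,"z":0,"turn":0}]' 27; python3 -m crank '[{"x":0,"y":0,"z":0,"turn":0},{"x":0,"y":0,"z":0,"turn":0},{"x":0,"y":0,"z":0,"turn":0},{"x":0,"y":0,"z":0,"turn":0},{"x":0,"y":0,"z":0,"turn":0}]' 80
python3 - <<'E'
from h import *
p,d,m=grab('wrist','5');s,ds,_=grab('scene','5')
q=cv2.resize(p[150:350,160:420],(400,300),interpolation=cv2.INTER_CUBIC);b=cv2.resize(s[195:285,250:370],(400,300),interpolation=cv2.INTER_CUBIC)
cv2.imwrite('pics/w5.png',np.hstack([q,b])[...,::-1])
E
```

```text
time: 17.45
tool_pos: [0.5045, 0.1229, 0.1368]
tool_rot: [0.0, 1.0, 0.005, -0.0]
contact_force: [-0.5, -0.6, 0.2]
gripper_width: 0.274
grasp_force: 0.0
time: 17.95
tool_pos: [0.5046, 0.123, 0.1367]
tool_rot: [0.0, 1.0, 0.005, 0.0]
contact_force: [0.8, -0.2, 0.1]
gripper_width: 0.799
grasp_force: 0.0
```

View pics/w5.png

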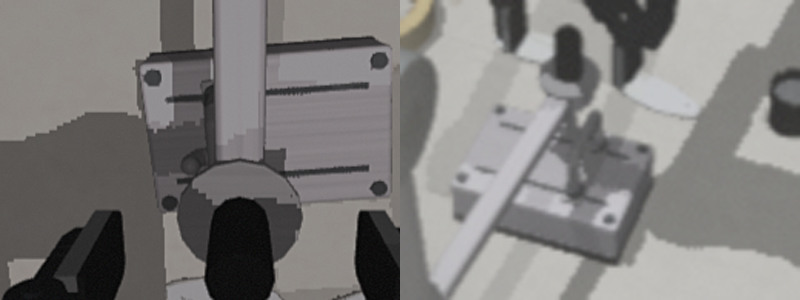

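The stud stands free between the open fingers, the arm has stayed down and the hook is on the bail. I'll retreat straight up and check the numbers.

```bash
python3 -m crank '[{"x":0,"y":0,"z":-1,"turn":0},{"x":0,"y":0,"z":-3,"turn":0},{"x":0,"y":0,"z":-4,"turn":0},{"x":0,"y":0,"z":-4,"turn":0},{"x":0,"y":0,"z":-3,"turn":0}]' | grep -E "pos|t_force"; python3 -m crank '[{"x":0,"y":0,"z":0,"turn":0},{"x":0,"y":0,"z":0,"turn":0},{"x":0,"y":0,"z":0,"turn":0},{"x":0,"y":0,"z":0,"turn":0},{"x":0,"y":0,"z":0,"turn":0}]' | grep -E "pos|t_force"
python3 - <<'E'
from h import *
for n in('0','6'):
    if n=='6': grab('scene','6')
    z=load('scene',n);K,T,d=z['K'],z['T'],z['d'];v,u=np.mgrid[:480,:640]
    P=(np.stack([(u-K[0,2])/K[0,0]*d,(v-K[1,2])/K[1,1]*d,d,np.ones_like(d)],-1)@np.linalg.inv(T).T)[...,:3]
    Q=P[220:280,260:335].reshape(-1,3);Q=Q[(Q[:,2]>.03)&(Q[:,2]<.046)];print(n,cv2.minAreaRect(Q[:,:2].astype(np.float32)),Q[:,2].mean())
Q=P.reshape(-1,3);Q=Q[(abs(Q[:,0]-.504)<.02)&(abs(Q[:,1]-.123)<.02)&(Q[:,2]>.09)&(Q[:,2]<.2)];print('stud',Q.max(0),Q[Q[:,2]>.14].mean(0))
E
```

```text
tool_pos: [0.5052, 0.1231, 0.2908]
contact_force: [0.1, -0.5, 0.3]
tool_pos: [0.504, 0.1229, 0.2851]
contact_force: [0.1, 0.0, 0.3]
0 ((0.508078396320343, 0.11028067022562027), (0.08391374349594116, 0.12024056166410446), 4.946195125579834) 0.03976249413941882
6 ((0.5083649158477783, 0.11023128777742386), (0.08243101090192795, 0.12112720310688019), 5.650025367736816) 0.039814435544379856
stud [0.52391451 0.14291335 0.17097285] [0.51083057 0.1260652  0.15952263]
```

```bash
python3 -c "
from plant import manip; print(manip.job_done())"
```

```text
the job is handed in; nothing more can be done
None
```

The hook is seated under the bail with the spring holding it taut (lift about 0.069), the block measures unmoved to within about 1 mm, the stud is released, and the job is handed in at about 19 s.

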